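# Return a used jar through the lever-lidded bin

## Robot

A 6-joint arm with a two-finger parallel gripper is mounted at the origin on a cart in front of the work surface, level with it; the furniture and walls round the work are solid. World frame = base frame: x ahead of the robot, y to its left, z up, the work surface at z = 0. Lengths are in m, angles in rad, forces in N, time in s.
With the tool pointing down it reaches from about 0.375 to 0.9 m from the base axis. Payload 3.1 kg.
Tool frame: the origin (TCP) lies midway between the tips of the shut fingers; the grasp point (between the pads) lies 19 mm behind it; x points along the fingers, z is the direction in which the jaws open and shut, and the axes are right-handed (so a half turn about x gives the same grasp; the last joint's range is limited). The gripper opens to 87 mm and grips with 3 to 60 N. Pads are 19 mm wide; open, the fingers measure 117 mm over their backs; the gripper's body (75 mm by 190 mm) begins 51 mm behind the grasp point.
Start: joints at [1.107, 0.527, 1.433, -0, 1.181, -0.178], TCP at [0.176, 0.6, 0.223] pointing down, gripper open.
Joint ranges: [-3.08, 3.08], [-0.75, 2.2], [0.22, 2.44], [-1.43, 4.57], [0, 2.65], [-2.85, 2.85]. Speed limits (rad/s): [2.79, 2.79, 3.14, 3.14, 3.14, 3.14].

## Interface

Orientations are given as a unit quaternion [x, y, z, w].
In Python, from rig import robot, optics, workorder gives the robot as it stands.
- The arm moves only by the tool arm_command, never from a script. Its argument "plan" is a list of rows, each a list of 7 numbers: the shift along the tool's x, y, z in cm, then the turn, a rotation vector about the tool's x, y, z in rad, then the finger opening in cm, from 0 to 8.7. In form: [[x, y, z, ax, ay, az, gripper], ...]. A call has 1 to 12 rows; each row shifts and turns the pose as measured when the row begins, along the tool's axes as they then stand; what a row does not reach is not made up. A row lasts 1/8 s, in which the tool goes at most 62.5 mm and 10.7 degrees, less where a joint would pass 70% of its speed; a pose out of reach is approached as far as the arm can. A call with a gripper value outside its range is refused whole. The fingers move at their own pace and stop on an object; "grip_force" is the grip in N (left out, the last holds). Time passes only in rows, so rows that do not move let the fingers close. It gives the time, the measured TCP pose, the force and the opening at its end, in the units of the state.
- robot.get_obs(): the state, without advancing time (a new reading comes with each control period).
- optics.camera(name): name is "side" or "top"; returns (picture, depth): 400x640x3 uint8, blue, green, red; 400x640 float32, m along the optical axis (not along the pixel's ray), 0 where there is no reading.
- optics.camera_info(name): a dict with "mtx" (3x3 intrinsics, pixels), "position" and "rotation" of the camera in the world. Camera axes: x right, y down, z forward; pixel columns grow to the right and rows downward; lengths in m; the calibration is good to about 2 mm. A picture is of the moment at which its call begins. camera_info takes no time and is no camera call.
- workorder.hand_in(): hands the job in, once; it reports no verdict.
The state is a dict: "time": time; "q": joint angles; "joint_velocities": joint speeds; "joint_torque": joint torques, N m; "position": TCP position; "tool_rot": TCP orientation; "ft_force": force on the tool from outside, world axes, zero at the start; "moment": the same for the moment, N m; "grip_width": finger opening in m.
Only numpy, scipy, OpenCV 4.12 (cv2) and the standard library are available. Lean on these libraries where they do the work, as an engineer would, in place of code of your own. Each camera call takes 0.05 s, during which the arm holds its last target. There are 200 camera calls.

## Task

Lay the used tablet jar on its side on the bin's ramp, so that it lies across the ramp against the closed lid, and let go of it. Then press the bin's lever all the way down and hold it there until the jar has rolled in, and ease the lever back up so that the lid closes fully without slamming. Leave the other things on the worktop where they are.

Things in the scene. Friction and masses are not known exactly. Their poses are not given: they have to be found in the camera images.
- bin: Grey sheet-metal bin fixed to the worktop; its place and yaw vary. Origin on the worktop under the foot of its ramp, midway in depth; z up. Box at y 0 to 134 mm, 108 mm high, 96 mm deep in x (88 inside). A ramp rises from the box to the -y side, the lever sticks out at the +y end (to y = 254 mm). Only lid and lever move.
- ramp_mid (a point): Point on the surface of the aluminium ramp, midway between its flanges, at (0, -62, 130 mm) in the bin's frame: a good place to let the jar go. The ramp climbs at 16 degrees from 112 mm up at y = 0 to 152 mm at y = -139 mm, between side flanges 16 mm high and 88 mm apart. A jar across it rolls towards +y until the shut lid's upstand (y = 2 mm) stops it.
- lid (a joint): Angle of the aluminium lid: 0 shut, 1.08 rad fully raised. A plate 134 x 95 mm over the box, hinged at its +y end (y = 138 mm, 113 mm up), with a 30 mm upstand on its free edge at the ramp's foot. The lever works it, at 2.4 times the lever's angle. Weight and a spring shut it, slamming if the lever is simply let go; near shut keep below about 2 rad/s (pad rising 70 mm/s).
- lever (a joint): Angle of the dark steel lever: 0 up (lid shut), 0.45 rad fully down (lid fully raised). Its hinge lies along the bin's x axis at y = 150 mm, 76 mm up, the pad 86 mm beyond it.
- lever_pad (a point): Black rubber pad on the lever's end, 56 (x) by 36 (y) by 8 mm; the point is the centre of its top face. Lever up, it is at (0, 236, 86 mm) in the bin's frame; fully down it has gone 38 mm down and about 5 mm towards the box, tilted 0.45 rad. Pressing it takes about 3 N up to its end stop.
- jar_centre (a point): Centre of the used jar: small brown screw-cap bottle, 43 mm across, 72 mm long, 56 to 112 g, lying on its side on the worktop to the right of the bin; full width over the first 50 mm from the foot, cap 23 mm. The point is on its axis, half-way along, 21.5 mm above what it lies on; the point's z axis runs from foot to cap.
- wipes: Bystander: pack of wipes, 58 x 105 x 52 mm, origin at its underside. Stays where it is.
- timer: Bystander: white bench timer, 68 x 68 x 19 mm, origin at its underside. Stays where it is.
- tape_roll: Bystander: roll of tape lying flat, 96 mm wide, 25 mm high, origin at its underside. Stays where it is.
- lever_arm: The dark steel lever with its rubber pad, 104 mm long, at the +y end of the bin; origin on its hinge, midway in depth, its y axis along the lever towards the pad.
- jar: The same used jar; origin at the centre of its foot, z axis along it towards the cap.

How it is judged:
By the outcome, as a careful person would: the job done as asked, in the order asked, and still so for the second after the job is handed in, with the robot touching nothing.
It also fails if it takes over 64 s, if anything falls off the work surface, if the arm or the gripper's body presses on something with over 40 N, if the wrist force passes 120 N, or if a joint passes its speed limit or range.

## Working session

There is one attempt and no reset: what is moved stays moved. The work goes in short steps, Python scripts to look and compute and a tool call to move; the robot and the scene stay as the last step left them, time stands still between calls to the robot, and variables do not carry over. Pictures are saved under pics/ and viewed, about 8 in all and at most 12, crops included, and the job is handed in when it is done.

Besides the shell and the picture viewer there is one more tool, called after "Call:" as name([rows], argument=value, ...), one row to a line, values as JSON. arm_command: Moves the arm, as the interface text tells. Its arguments: {"type":"object","properties":{"plan":{"type":"array"},"grip_force":{"type":"number"}},"required":["plan"]}

```bash
ls; mkdir -p pics; cat > h.py <<'E'
import numpy as np, cv2, json
from scipy.spatial.transform import Rotation as R
from rig import robot, optics, workorder
def cloud(name):
    im,d=optics.camera(name); i=optics.camera_info(name); K=np.array(i["mtx"])
    Rm=np.array(i["rotation"])
    if Rm.shape!=(3,3): Rm=R.from_quat(Rm).as_matrix()
    v,u=np.mgrid[:400,:640]
    P=np.stack([(u-K[0,2])/K[0,0]*d,(v-K[1,2])/K[1,1]*d,d],-1)@Rm.T+np.array(i["position"])
    P[d==0]=np.nan
    return im,d,P
E
python3 - <<'E'
from h import *
for n in("top","side"):
    im,d,P=cloud(n); cv2.imwrite(f"pics/{n}0.png",im); np.save(f"{n}0.npy",P)
    print(n,optics.camera_info(n), (d==0).mean())
print(robot.get_obs())
E
```

```text
pics
top {'mtx': array([[446.90356109,   0.        , 314.68517571],
       [  0.        , 446.90356109, 199.54076201],
       [  0.        ,   0.        ,   1.        ]]), 'position': array([ 0.34278117, -0.01963281,  1.64762164]), 'rotation': array([ 0.70857984, -0.70340265,  0.03664002, -0.04238901])} 0.00405078125
side {'mtx': array([[453.38118552,   0.        , 321.46716209],
       [  0.        , 453.38118552, 198.01812197],
       [  0.        ,   0.        ,   1.        ]]), 'position': array([-0.4955111 ,  1.44490653,  1.15999025]), 'rotation': array([-0.25898104,  0.82892079, -0.47403568,  0.1452905 ])} 0.029390625
{'time': 0.1, 'q': array([ 1.10648659e+00,  5.28383804e-01,  1.43377055e+00, -5.33295026e-06,
        1.18140360e+00, -1.78464026e-01]), 'joint_velocities': array([ 0.00011219, -0.00220202, -0.00223661, -0.00023915, -0.00056045,
        0.00124631]), 'joint_torque': array([-5.31438582e-04, -4.40982807e+01, -1.77150732e+01,  6.34629582e-02,
        5.34008082e-02, -3.10509643e-05]), 'position': array([0.17588218, 0.59905484, 0.22166413]), 'tool_rot': array([-0.42399646,  0.56674022,  0.42337141,  0.56549904]), 'ft_force': array([ 0.07856571, -0.10823283, -0.77236992]), 'moment': array([0.0027925 , 0.0069206 , 0.01582983]), 'grip_width': 0.08738523497528125}
```

View pics/top0.png

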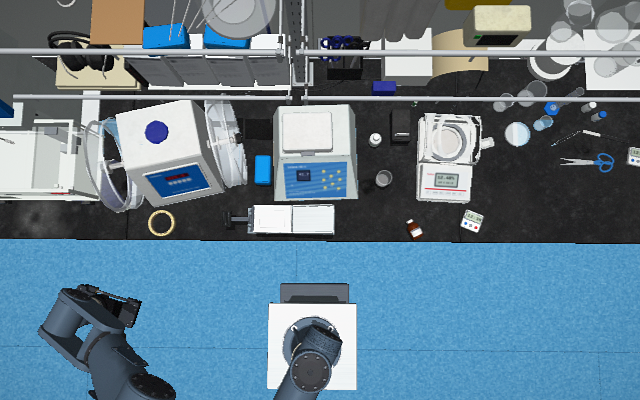

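View pics/side0.png

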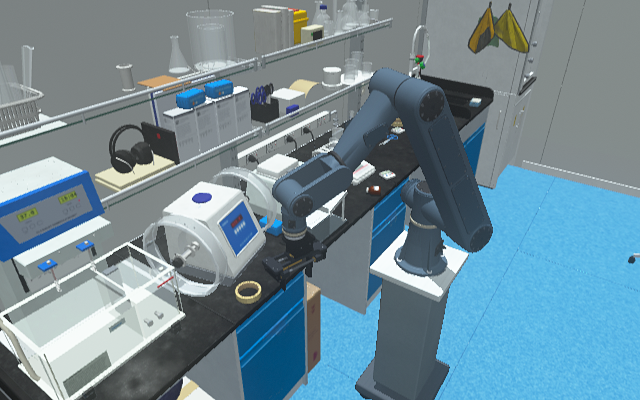

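The top view shows the bin at about (226–335, 205–235), with its lever to the left and ramp to the right. The jar is at (413,229), the timer at (472,221), the tape at (161,222) and the wipes at (262,170). In the side view the arm hides most of the bin.

```bash
python3 - <<'E'
from h import *
im=cv2.imread("pics/top0.png"); P=np.load("top0.npy")
a=cv2.resize(im[195:245,215:345],None,fx=6,fy=6,interpolation=cv2.INTER_CUBIC)
b=cv2.resize(im[205:245,390:495],None,fx=6,fy=6,interpolation=cv2.INTER_CUBIC)
c=np.zeros((300+240,780,3),np.uint8); c[:300,:780]=a; c[300:,:630]=b; cv2.imwrite("pics/crop.png",c)
np.set_printoptions(precision=3,suppress=True,linewidth=200)
for v in (206,212,220,228,234): print(v,[(u,*(P[v,u]*1000).round().astype(int)) for u in range(222,342,6)])
# ramp points: bin ramp right end
# jar mask brown
hsv=cv2.cvtColor(im,cv2.COLOR_BGR2HSV)
print("jar z",(P[218:240,402:426:2,2]*1000).round().astype(int))
E
```

```text
206 [(222, np.int64(502), np.int64(339), np.int64(-4)), (228, np.int64(502), np.int64(317), np.int64(-3)), (234, np.int64(502), np.int64(294), np.int64(1)), (240, np.int64(502), np.int64(272), np.int64(-2)), (246, np.int64(502), np.int64(249), np.int64(2)), (252, np.int64(491), np.int64(210), np.int64(115)), (258, np.int64(491), np.int64(189), np.int64(111)), (264, np.int64(491), np.int64(168), np.int64(114)), (270, np.int64(491), np.int64(147), np.int64(118)), (276, np.int64(492), np.int64(127), np.int64(114)), (282, np.int64(492), np.int64(106), np.int64(113)), (288, np.int64(492), np.int64(86), np.int64(109)), (294, np.int64(492), np.int64(65), np.int64(113)), (300, np.int64(491), np.int64(44), np.int64(122)), (306, np.int64(491), np.int64(23), np.int64(123)), (312, np.int64(491), np.int64(2), np.int64(132)), (318, np.int64(491), np.int64(-18), np.int64(133)), (324, np.int64(491), np.int64(-38), np.int64(137)), (330, np.int64(490), np.int64(-59), np.int64(148)), (336, np.int64(505), np.int64(-85), np.int64(-5))]
212 [(222, np.int64(472), np.int64(319), np.int64(85)), (228, np.int6
[... 4461 characters left out ...]
 36  43  37  42  39  36  -3  -3   1]
 [ -2   0   2  30  34  39  37  42  34  -6   4  -4]
 [ -6   0  -1  31  39  39  42  44  39  -6   5   2]
 [  1   9   3  29  40  35  44  46  40  28   0  -3]
 [ -2  -3  -2  29  34  44  41  51  49  33  -1   4]
 [  0  -1  -1  16  36  36  45  42  40  41  -2   0]
 [  7  -5   1  -2  34  46  42  42  41  46  32   0]
 [ -5  -5  -3   1  28  35  36  39  45  47  33  -3]
 [  5  -2  -4  -4  25  33  42  45  40  39  45  -1]
 [ -5   4  -6  -3  21  35  40  40  39  49  37   3]
 [  2  -5   4  -2  -3  27  45  51  52  43  -6   0]
 [  0   0   1   0   1  31  34  39  42   2   4   1]
 [ -2  -3   2 -10  -1  26  35  35   1   0   0   1]
 [ -2   1  -5   5  -2   3  29  -6  -2  -6   4  11]]
```

View pics/crop.png

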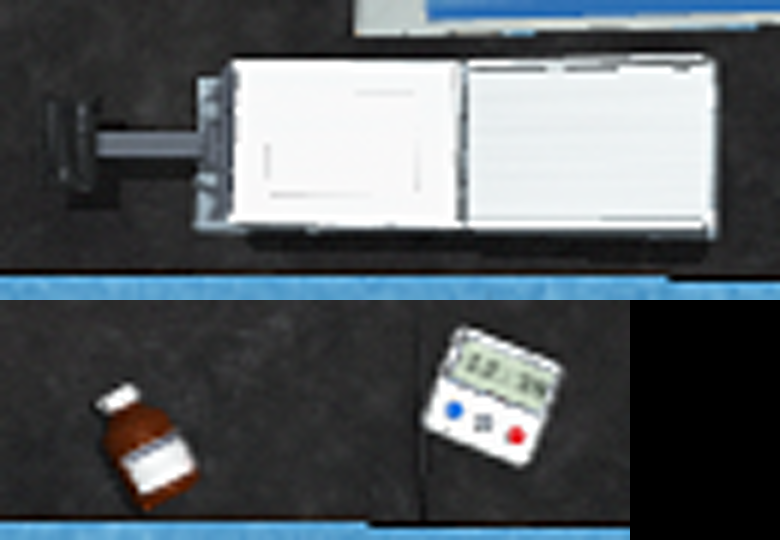

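The crop shows the bin's y axis nearly along world +y. The jar's cap points up-left (away from the robot, slightly to its left) and its foot is near the bench edge. Next I'll measure.

```bash
python3 - <<'E'
from h import *
np.set_printoptions(precision=4,suppress=True,linewidth=200)
im=cv2.imread("pics/top0.png"); P=np.load("top0.npy"); i=optics.camera_info("top");K=i["mtx"];Rm=R.from_quat(i["rotation"]).as_matrix();c=i["position"]
def ray(uv,z):
    uv=np.atleast_2d(np.array(uv,float)); d=np.c_[(uv-K[[0,1],[2,2]])/K[0,0],np.ones(len(uv))]@Rm.T
    return c+d*((z-c[2])/d[:,2])[:,None]
z=cv2.medianBlur((np.nan_to_num(P[...,2])).astype(np.float32),3)
def blob(m,roi):
    M=np.zeros(m.shape,np.uint8); u0,v0,u1,v1=roi; M[v0:v1,u0:u1]=m[v0:v1,u0:u1]
    n,l,s,_=cv2.connectedComponentsWithStats(M); k=1+np.argmax(s[1:,4]); return (l==k),s[k]
m,s=blob(z>0.095,(215,198,350,245)); print("binbox",s)
v,u=np.nonzero(m); r=cv2.minAreaRect(np.c_[u,v].astype(np.float32)); print(r)
# edge lines: top and bottom rows per column for lid columns
cols=np.arange(254,290); 
for f,nm in((np.min,"far"),(np.max,"near")):
    e=[f(np.nonzero(m[:,k])[0])+(-.5 if nm=="far" else .5) for k in cols]; w=ray(np.c_[cols,e],.112); p=np.polyfit(w[:,1],w[:,0],1); print(nm,p,np.polyval(p,.14))
cols=np.arange(296,332)
for f,nm in((np.min,"far"),(np.max,"near")):
    e=[f(np.nonzero(m[:,k])[0])+(-.5 if nm=="far" else .5) for k in cols]; zz=np.interp(cols,[292,335],[.128,.168]); w=np.array([ray([[a,b]],q)[0] for a,b,q in zip(cols,e,zz)]); p=np.polyfit(w[:,1],w[:,0],1); print("ramp",nm,p,np.polyval(p,.0))
# ramp top end
rows=np.arange(209,230); e=[np.nonzero(m[k])[0].max()+.5 for k in rows]; w=ray(np.c_[e,rows],.16); print("ramp end y",w[:,1].mean(), np.polyfit(w[:,0],w[:,1],1))
# ramp foot: ramp plane z=.112 + tan16*... fit
mm=m.copy(); mm[:, :298]=0; mm[:,330:]=0; mm[:209]=0; mm[229:]=0
q=P[mm]; pf=np.polyfit(q[:,1],q[:,2],1); print("ramp fit",pf,"foot y",(0.112-pf[1])/pf[0], "mid130", (.130-pf[1])/pf[0])
m,s=blob((z>0.06)&(z<.1),(215,198,236,245)); v,u=np.nonzero(m); w=ray(np.c_[u,v],.086); print("pad",s,w.min(0),w.max(0),cv2.minAreaRect((w[:,:2]*1000).astype(np.float32)))
# upstand dark line col
g=cv2.cvtColor(im,cv2.COLOR_BGR2GRAY); print(g[212:226:3,284:300])
cu=[284+np.argmin(g[k,284:300]) for k in range(208,231)]; print(cu, ray([[np.mean(cu),219]],.143), ray([[np.mean(cu),219]],.113))
# jar
m,s=blob(z>0.018,(398,212,430,243)); v,u=np.nonzero(m); w=ray(np.c_[u,v],.0215); rr=cv2.minAreaRect((w[:,:2]*1000).astype(np.float32)); print("jar",rr)
hsv=cv2.cvtColor(im,cv2.COLOR_BGR2HSV); b=m&(hsv[...,1]>100)&(hsv[...,0]<25); cap=m&(hsv[...,1]<60)&(hsv[...,2]>120)
pc=w[:,:2]; mu=pc.mean(0); _,_,V=np.linalg.svd(pc-mu); print("pca",mu,V[0],np.ptp((pc-mu)@V[0]),np.ptp((pc-mu)@V[1]), ((pc-mu)@V[0]).min(),((pc-mu)@V[0]).max(),((pc-mu)@V[1]).min(),((pc-mu)@V[1]).max())
print(ray([[408.5,220],[423.5,240]],.0215))
# heights of stuff around: max z in the workspace band
q=P[(P[...,0]>.36)&(P[...,0]<.75)&(P[...,2]>.02)];
for y0 in np.arange(-.35,.5,.05):
    k=q[(q[:,1]>=y0)&(q[:,1]<y0+.05)]; print(round(y0,2),[(round(x0,2),round(k[(k[:,0]>=x0)&(k[:,0]<x0+.03),2].max(initial=0),2)) for x0 in np.arange(.36,.75,.03)])
E
```

```text
binbox [ 251  204   83   29 2334]
((292.0, 218.0), (28.0, 82.0), 90.0)
far [-0.007   0.4979] 0.49691606175333275
near [-0.0075  0.4014] 0.4003345377392697
ramp far [-0.0202  0.4961] 0.496093491286488
ramp near [0.0031 0.4   ] 0.40003946056825557
ramp end y -0.0700733213645001 [ 0.0031 -0.0714]
 ** On entry to DLASCL parameter number  4 had an illegal value
 ** On entry to DLASCL parameter number  4 had an illegal value
 ** On entry to DLASCL parameter number  4 had an illegal value
 ** On entry to DLASCL parameter number  4 had an illegal value
 ** On entry to DLASCL parameter number  5 had an illegal value
 ** On entry to DLASCL parameter number  4 had an illegal valueTraceback (most recent call last):
  File "<stdin>", line 24, in <module>
    c, resids, rank, s = lstsq(lhs, rhs, rcond)
                         ~~~~~^^^^^^^^^^^^^^^^^
    x, resids, rank, s = _umath_linalg.lstsq(a, b, rcond,
                         ~~~~~~~~~~~~~~~~~~~^^^^^^^^^^^^^
                                             signature=signature)
                                             ^^^^^^^^^^^^^^^^^^^^
    raise LinAlgError("SVD did not converge in Linear Least Squares")
numpy.linalg.LinAlgError: SVD did not converge in Linear Least Squares
```

```bash
python3 - <<'E'
from h import *
np.set_printoptions(precision=4,suppress=True,linewidth=200)
im=cv2.imread("pics/top0.png"); P=np.load("top0.npy"); i=optics.camera_info("top");K=i["mtx"];Rm=R.from_quat(i["rotation"]).as_matrix();c=i["position"]
def ray(uv,z):
    uv=np.atleast_2d(np.array(uv,float)); d=np.c_[(uv-K[[0,1],[2,2]])/K[0,0],np.ones(len(uv))]@Rm.T
    return c+d*((z-c[2])/d[:,2])[:,None]
z=cv2.medianBlur((np.nan_to_num(P[...,2])).astype(np.float32),3)
def blob(m,roi):
    M=np.zeros(m.shape,np.uint8); u0,v0,u1,v1=roi; M[v0:v1,u0:u1]=m[v0:v1,u0:u1]
    n,l,s,_=cv2.connectedComponentsWithStats(M); k=1+np.argmax(s[1:,4]); return (l==k),s[k]
q=P[209:229,298:330].reshape(-1,3); q=q[np.isfinite(q).all(1)]; pf=np.polyfit(q[:,1],q[:,2],1); print("ramp fit",pf,np.degrees(np.arctan(pf[0])),"foot y",(0.112-pf[1])/pf[0], "mid130", (.130-pf[1])/pf[0])
m,s=blob((z>0.06)&(z<.1),(215,198,236,245)); v,u=np.nonzero(m); w=ray(np.c_[u,v],.086); print("pad",s,w.min(0),w.max(0),cv2.minAreaRect((w[:,:2]*1000).astype(np.float32)))
g=cv2.cvtColor(im,cv2.COLOR_BGR2GRAY); 
cu=[284+np.argmin(g[k,284:300]) for k in range(208,231)]; print(cu, ray([[np.mean(cu),219]],.143), ray([[np.mean(cu),219]],.113))
m,s=blob(z>0.018,(398,212,430,243)); v,u=np.nonzero(m); w=ray(np.c_[u,v],.0215); rr=cv2.minAreaRect((w[:,:2]*1000).astype(np.float32)); print("jar",rr)
pc=w[:,:2]; mu=pc.mean(0); _,_,V=np.linalg.svd(pc-mu); t=(pc-mu)@V.T; print("pca",mu,V, t.min(0),t.max(0))
hsv=cv2.cvtColor(im,cv2.COLOR_BGR2HSV); cap=m&(hsv[...,1]<60)&(hsv[...,2]>120); print(np.c_[np.nonzero(cap)].tolist())
P=np.nan_to_num(P); q=P[(P[...,0]>.36)&(P[...,0]<.75)&(P[...,2]>.02)]
xs=np.arange(.36,.75,.03); print(xs)
for y0 in np.arange(-.35,.5,.05):
    k=q[(q[:,1]>=y0)&(q[:,1]<y0+.05)]; print(round(y0,2),np.array([k[(k[:,0]>=x)&(k[:,0]<x+.03),2].max(initial=0) for x in xs]).round(2))
E
```

```text
ramp fit [-0.2884  0.1314] -16.088527295867248 foot y 0.0671840038565064 mid130 0.0047746411216389156
pad [221 211  15  16 178] [0.4227 0.2724 0.086 ] [0.4755 0.3224 0.086 ] ((449.3594665527344, 297.1272888183594), (53.17311096191406, 49.21441650390625), 1.5867136716842651)
[np.int64(292), np.int64(292), np.int64(292), np.int64(292), np.int64(292), np.int64(292), np.int64(292), np.int64(292), np.int64(292), np.int64(292), np.int64(292), np.int64(292), np.int64(292), np.int64(291), np.int64(291), np.int64(292), np.int64(292), np.int64(292), np.int64(292), np.int64(292), np.int64(292), np.int64(292), np.int64(292)] [[0.4451 0.0696 0.143 ]] [[0.4472 0.0714 0.113 ]]
jar ((421.59295654296875, -364.09906005859375), (72.47271728515625, 43.553184509277344), 29.017929077148438)
pca [ 0.4186 -0.366 ] [[-0.8865 -0.4628]
 [-0.4628  0.8865]] [-0.0397 -0.0221] [0.0326 0.0217]
[[219, 410], [219, 411], [220, 409], [220, 410], [220, 411], [220, 412], [221, 407], [221, 408], [221, 409], [221, 410], [221, 411], [221, 412], [222, 407], [222, 408], [222, 409], [222, 410], [223, 408], [228, 416], [228, 41
[... 1500 characters left out ...]
 0.25 0.  ]
0.05 [0.   0.14 0.14 0.15 0.15 0.1  0.14 0.17 0.2  0.25 0.25 0.26 0.26 0.  ]
0.1 [0.   0.12 0.12 0.12 0.12 0.1  0.13 0.16 0.19 0.21 0.22 0.21 0.21 0.  ]
0.15 [0.   0.12 0.12 0.12 0.12 0.   0.   0.06 0.06 0.06 0.06 0.   0.   0.  ]
0.2 [0.   0.12 0.13 0.12 0.12 0.   0.22 0.27 0.3  0.31 0.06 0.19 0.18 0.  ]
0.25 [0.   0.   0.09 0.09 0.   0.   0.25 0.28 0.3  0.32 0.33 0.32 0.33 0.  ]
0.3 [0.   0.   0.09 0.09 0.   0.   0.14 0.21 0.3  0.32 0.33 0.33 0.32 0.  ]
0.35 [0.   0.   0.   0.   0.   0.09 0.17 0.24 0.29 0.3  0.29 0.29 0.29 0.  ]
0.4 [0.   0.   0.   0.   0.   0.13 0.19 0.26 0.29 0.29 0.29 0.29 0.29 0.  ]
0.45 [0.   0.   0.   0.   0.08 0.16 0.22 0.28 0.3  0.29 0.3  0.3  0.3  0.  ]
```

```bash
cat >> h.py <<'E'
np.set_printoptions(precision=4,suppress=True,linewidth=200)
def down(axis_yaw, tilt=0):
    """tool x down, tool z horizontal at axis_yaw+90deg (jaws), tilt = turn about world x"""
    z=np.array([-np.sin(axis_yaw),np.cos(axis_yaw),0]); x=np.array([0,0,-1.]); return R.from_euler('x',tilt)*R.from_matrix(np.c_[x,np.cross(z,x),z])
def rows(p1,r1,n,p0=None,r0=None):
    o=robot.get_obs(); p0=o["position"] if p0 is None else p0; r0=R.from_quat(o["tool_rot"]) if r0 is None else r0
    rv=(r0.inv()*r1).as_rotvec(); 
    for k in range(n):
        a=r0*R.from_rotvec(rv*k/n); d=a.inv().apply((np.array(p1)-p0)/n)*100
        print(k,d.round(2),(rv/n).round(3))
def st():
    o=robot.get_obs(); r=R.from_quat(o["tool_rot"]).as_matrix(); print(o["time"],"p",o["position"],"q",o["q"],"f",o["ft_force"],"w",o["grip_width"]); print(r)
E
python3 - <<'E'
from h import *
st()
r0=R.from_quat(robot.get_obs()["tool_rot"])
for s in (0,np.pi):
    print((r0.inv()*down(np.radians(29)+s)).as_rotvec())
rows([.22,.38,.27],r0,4)
E
```

```text
0.1 p [0.1759 0.5991 0.2217] q [ 1.1065  0.5284  1.4338 -0.      1.1814 -0.1785] f [ 0.0786 -0.1082 -0.7724] w 0.08738523497528125
[[-0.0009 -0.9594  0.282 ]
 [-0.0018  0.282   0.9594]
 [-1.      0.0003 -0.0019]]
[-0.792  -0.0017 -0.0011]
[ 2.3496 -0.0014  0.0021]
0 [-1.2  -2.6  -4.95] [0. 0. 0.]
1 [-1.2  -2.6  -4.95] [0. 0. 0.]
2 [-1.2  -2.6  -4.95] [0. 0. 0.]
3 [-1.2  -2.6  -4.95] [0. 0. 0.]
```

Call:
arm_command([
  [-1, -2.1, -4, 0, 0, 0, 8.7],
  [-1, -2.1, -4, 0, 0, 0, 8.7],
  [-1, -2.1, -4, 0, 0, 0, 8.7],
  [-1, -2.1, -4, 0, 0, 0, 8.7],
  [-1, -2.1, -4, 0, 0, 0, 8.7],
  [0, -4.95, -1.5, 0.118, 0, 0, 8.7],
  [0, -4.95, -1.5, 0.118, 0, 0, 8.7],
  [0, -4.95, -1.5, 0.118, 0, 0, 8.7],
  [0, -4.95, -1.5, 0.118, 0, 0, 8.7],
], grip_force=20)

```text
time: 1.23
position: [0.3711, 0.227, 0.2709]
tool_rot: [-0.279, 0.652, 0.276, 0.649]
ft_force: [0.9, -0.2, -0.3]
grip_width: 0.0872
```

```bash
python3 - <<'E'
from h import *
st()
E
```

```text
1.225 p [0.3711 0.227  0.2709] q [ 0.2938  0.2044  1.8181 -0.0044  1.1224 -0.5105] f [ 0.9031 -0.2409 -0.2874] w 0.0871510956884297
[[-0.0021 -0.7217  0.6922]
 [-0.0048  0.6922  0.7217]
 [-1.     -0.0018 -0.0049]]
```

Call:
arm_command([
  [0, -4.95, -1.5, 0.118, 0, 0, 8.7],
  [0, -4.95, -1.5, 0.118, 0, 0, 8.7],
  [0, -4.95, -1.5, 0.118, 0, 0, 8.7],
  [0, -4.95, -1.5, 0.118, 0, 0, 8.7],
  [0, -4.95, -1.5, 0.118, 0, 0, 8.7],
  [0, -4.95, -1.5, 0.118, 0, 0, 8.7],
  [0, -4.95, -1.5, 0.118, 0, 0, 8.7],
  [0, -4.95, -1.5, 0.118, 0, 0, 8.7],
  [0, -4.95, -1.5, 0.118, 0, 0, 8.7],
  [0, -4.95, -1.5, 0.118, 0, 0, 8.7],
])

```text
time: 2.48
position: [0.3544, -0.2759, 0.2711]
tool_rot: [0.144, 0.692, -0.147, 0.692]
ft_force: [1.0, -0.2, 0.5]
grip_width: 0.0869
```

```bash
python3 - <<'E'
from h import *
st()
a=np.radians(29); c=np.array([.4216,-.3641,0])-.006*np.array([np.cos(a),np.sin(a),0])
rows(c+[0,0,.10],down(a+np.pi),5)
E
```

```text
2.475 p [ 0.3544 -0.2759  0.2711] q [-0.9095  0.2222  1.7921 -0.0027  1.124  -0.4938] f [ 1.0051 -0.2305  0.4644] w 0.0868511172269753
[[ 0.0001  0.4028  0.9153]
 [-0.0041  0.9153 -0.4028]
 [-1.     -0.0037  0.0017]]
0 [ 3.43 -1.16  1.86] [0.13  0.001 0.001]
1 [ 3.43 -0.91  2.  ] [0.13  0.001 0.001]
2 [ 3.43 -0.64  2.1 ] [0.13  0.001 0.001]
3 [ 3.43 -0.37  2.17] [0.13  0.001 0.001]
4 [ 3.42 -0.08  2.2 ] [0.13  0.001 0.001]
```

Call:
arm_command([
  [3.4, -1.2, 1.9, 0.13, 0, 0, 8.7],
  [3.4, -0.9, 2.0, 0.13, 0, 0, 8.7],
  [3.4, -0.6, 2.1, 0.13, 0, 0, 8.7],
  [3.4, -0.4, 2.2, 0.13, 0, 0, 8.7],
  [3.4, -0.1, 2.2, 0.13, 0, 0, 8.7],
  [0, 0, 0, 0, 0, 0, 8.7],
])

```text
time: 3.22
position: [0.4143, -0.377, 0.0962]
tool_rot: [0.367, 0.602, -0.37, 0.605]
ft_force: [0.0, 1.0, 0.3]
grip_width: 0.0868
```

```bash
python3 - <<'E'
from h import *
st()
a=np.radians(29); c=np.array([.4216,-.3641,0])-.006*np.array([np.cos(a),np.sin(a),0])
rows(c+[0,0,.0125],down(a+np.pi),4)
im,d,P=cloud("side"); cv2.imwrite("pics/s1.png",cv2.resize(im[130:250,260:480],None,fx=3.5,fy=3.5,interpolation=cv2.INTER_CUBIC))
# bin in the side view: ray->ramp etc from depth
Q=P.reshape(-1,3); ok=np.isfinite(Q).all(1)
Q=Q[ok]; m=(Q[:,0]>.38)&(Q[:,0]<.52)&(Q[:,1]>-.1)&(Q[:,1]<.35)&(Q[:,2]>.05)&(Q[:,2]<.2); B=Q[m]
t=B[(B[:,2]>.10)]; print(len(t)); 
for y in np.arange(-.1,.34,.02):
    k=B[(B[:,1]>=y)&(B[:,1]<y+.02)]; 
    if len(k): print(round(y,2),len(k),k.min(0),k.max(0))
J=Q[(abs(Q[:,0]-.42)<.08)&(abs(Q[:,1]+.365)<.06)&(Q[:,2]>.008)&(Q[:,2]<.06)]; print("jar",len(J),J.min(0),J.max(0),J.mean(0))
E
```

```text
3.225 p [ 0.4143 -0.377   0.0962] q [-0.9361  0.6184  1.708  -0.0041  0.8103  0.1623] f [0.0146 0.976  0.3489] w 0.0867679503312928
[[ 0.0005  0.8892  0.4575]
 [-0.0057  0.4575 -0.8892]
 [-1.     -0.0021  0.0053]]
0 [ 2.09  0.16 -0.21] [-0.008  0.001  0.001]
1 [ 2.09  0.16 -0.21] [-0.008  0.001  0.001]
2 [ 2.09  0.16 -0.2 ] [-0.008  0.001  0.001]
3 [ 2.09  0.16 -0.2 ] [-0.008  0.001  0.001]
1040
-0.08 27 [ 0.4033 -0.0735  0.0713] [ 0.4973 -0.0606  0.1581]
-0.06 113 [ 0.3984 -0.0597  0.0503] [ 0.497  -0.0402  0.1667]
-0.04 75 [ 0.3983 -0.04    0.1335] [ 0.501  -0.0206  0.1593]
-0.02 77 [ 0.3997 -0.0198  0.1255] [ 0.4965 -0.0003  0.1555]
0.0 81 [0.4008 0.0004 0.1181] [0.5018 0.0196 0.1488]
0.02 80 [0.3974 0.0202 0.113 ] [0.4984 0.0394 0.1429]
0.04 34 [0.3968 0.0403 0.1093] [0.4979 0.0573 0.1392]
0.06 122 [0.3999 0.0616 0.0502] [0.4988 0.08   0.1443]
0.08 99 [0.3974 0.08   0.052 ] [0.4996 0.0998 0.1465]
0.1 84 [0.3973 0.1002 0.052 ] [0.4971 0.1198 0.1204]
0.12 88 [0.3965 0.1203 0.0512] [0.4946 0.1398 0.1198]
0.14 91 [0.3984 0.1409 0.0514] [0.4927 0.1599 0.1211]
0.16 96 [0.398  0.1602 0.0522] [0.4956 0.1798 0.1206]
0.18 109 [0.3954 0.18   0.0504] [0.5034 0.1998 0.1177]
0.2 210 [0.4004 0.2    0.0512] [0.4985 0.2199 0.122 ]
0.22 58 [0.4204 0.221  0.0503] [0.4738 0.2384 0.0884]
0.24 14 [0.4387 0.2412 0.0729] [0.4583 0.2573 0.0825]
0.26 13 [0.4386 0.2601 0.0739] [0.4556 0.278  0.0819]
0.28 20 [0.4209 0.2827 0.0787] [0.4759 0.2995 0.0873]
0.3 43 [0.4205 0.3    0.0774] [0.4757 0.3196 0.0923]
0.32 27 [0.4175 0.3203 0.0768] [0.4752 0.3281 0.0932]Traceback (most recent call last):
  File "<stdin>", line 13, in <module>
    return umr_minimum(a, axis, None, out, keepdims, initial, where)
ValueError: zero-size array to reduction operation minimum which has no identity
```

View pics/s1.png

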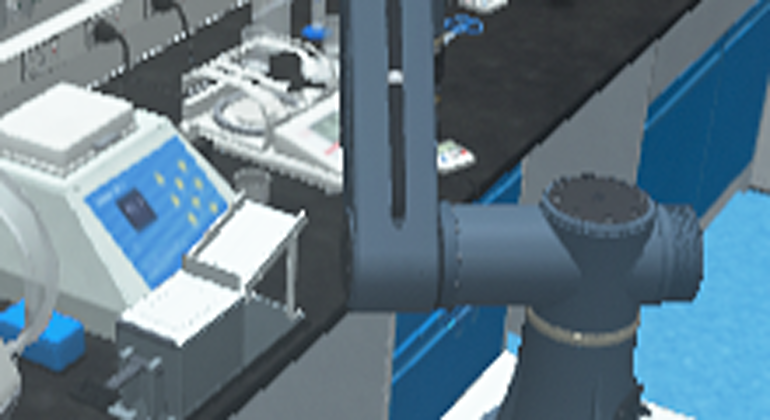

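The side view confirms the bin (ramp at crop pixels (190–305, 200–285)), but the arm hides the jar. I'll cross-check the jar against the first side picture.

```bash
python3 - <<'E'
from h import *
for n in("side0","top0"):
    Q=np.load(n+".npy").reshape(-1,3); Q=Q[np.isfinite(Q).all(1)]
    J=Q[(abs(Q[:,0]-.42)<.06)&(abs(Q[:,1]+.365)<.06)&(Q[:,2]>.015)&(Q[:,2]<.06)]; a=np.radians(29); e=np.array([[np.cos(a),np.sin(a)],[-np.sin(a),np.cos(a)]])
    t=(J[:,:2]-[.4216,-.3641])@e.T; print(n,len(J),"along/across",t.min(0),t.max(0),J[:,2].max())
# body part across only
    b=t[t[:,0]<.008]; print(b.min(0),b.max(0), np.median(b,0)); 
    for s in (-.03,-.02,-.01,0,.01): k=t[abs(t[:,0]-s)<.005]; print(s,k[:,1].min(),k[:,1].max(),len(k))
E
```

```text
side0 83 along/across [-0.0326 -0.0088] [0.0384 0.0314] 0.04950240868779443
[-0.0326 -0.0042] [0.0076 0.0314] [-0.0122  0.0147]
-0.03 -0.004154928801216898 0.02669544427856661 12
-0.02 -0.00025865486066148813 0.02399941343013529 13
-0.01 0.0002991116560190892 0.02959596898213781 12
0 -0.003737021003155945 0.031417632216440915 13
0.01 -0.00041780492232342117 0.02170433792559247 12
top0 210 along/across [-0.0352 -0.0215] [0.0366 0.0227] 0.051801380936046915
[-0.0352 -0.0215] [0.0076 0.0227] [-0.0136  0.0043]
-0.03 -0.017339117093385994 0.021740736991517122 31
-0.02 -0.01934609580340171 0.022666073691686515 34
-0.01 -0.01952889310966995 0.021972537607179193 33
0 -0.021543652025009172 0.02058823435966254 34
0.01 -0.017276179616365323 0.0205066247489335 35
```

Call:
arm_command([
  [2.2, 0.2, -0.2, -0.01, 0, 0, 8.7],
  [2.2, 0.2, -0.2, -0.01, 0, 0, 8.7],
  [2.2, 0.2, -0.2, -0.01, 0, 0, 8.7],
  [1.9, 0.1, -0.2, 0, 0, 0, 8.7],
  [0.3, 0, 0, 0, 0, 0, 8.7],
  [0, 0, 0, 0, 0, 0, 8.7],
])

```text
time: 4.03
position: [0.418, -0.3659, 0.0171]
tool_rot: [0.352, 0.607, -0.358, 0.616]
ft_force: [0.6, 0.0, -0.5]
grip_width: 0.087
```

```bash
python3 - <<'E'
from h import *
st()
a=np.radians(29); c=np.array([.4216,-.3641,0])-.006*np.array([np.cos(a),np.sin(a),0])
rows(c+[0,0,.007],down(a+np.pi),1)
E
```

```text
4.025 p [ 0.418  -0.3659  0.0171] q [-0.9185  0.747   1.7602 -0.005   0.6189  0.1384] f [ 0.5762  0.0348 -0.5007] w 0.08697631773363547
[[ 0.0071  0.8688  0.4951]
 [-0.0141  0.4952 -0.8687]
 [-0.9999 -0.0008  0.0158]]
0 [ 1.01 -0.2  -0.  ] [0.012 0.016 0.001]
```

Call:
arm_command([
  [1.0, -0.2, 0, 0.01, 0.016, 0, 8.7],
  [0, 0, 0, 0, 0, 0, 3.0],
  [0, 0, 0, 0, 0, 0, 3.0],
  [0, 0, 0, 0, 0, 0, 3.0],
  [0, 0, 0, 0, 0, 0, 3.0],
  [0, 0, 0, 0, 0, 0, 3.0],
  [0, 0, 0, 0, 0, 0, 3.0],
], grip_force=15)

```text
time: 4.9
position: [0.4172, -0.3685, 0.009]
tool_rot: [0.358, 0.609, -0.359, 0.61]
ft_force: [-0.3, -1.0, 0.8]
grip_width: 0.0425
```

```bash
python3 - <<'E'
from h import *
st()
E
```

```text
4.9 p [ 0.4172 -0.3685  0.009 ] q [-0.924   0.7645  1.7497 -0.0009  0.6244  0.1397] f [-0.2753 -0.9871  0.8209] w 0.042478056359434385
[[ 0.0014  0.8738  0.4863]
 [-0.0027  0.4863 -0.8738]
 [-1.     -0.0001  0.0031]]
```

Call:
arm_command([
  [-2, 0, 0, 0, 0, 0, 3.0],
  [-4, 0, 0, 0, 0, 0, 3.0],
  [-4.5, 0, 0, 0, 0, 0, 3.0],
  [-4.5, 0, 0, 0, 0, 0, 3.0],
  [-4.5, 0, 0, 0, 0, 0, 3.0],
  [-4.5, 0, 0, 0, 0, 0, 3.0],
  [0, 0, 0, 0, 0, 0, 3.0],
])

```text
time: 5.78
position: [0.4161, -0.3669, 0.2547]
tool_rot: [0.358, 0.61, -0.358, 0.609]
ft_force: [0.8, 0.0, -0.0]
grip_width: 0.0424
```

```bash
python3 - <<'E'
from h import *
st()
rows([.4425,.03,.235],down(.007+np.pi,np.radians(-16)),10)
E
```

```text
5.775 p [ 0.4161 -0.3669  0.2547] q [-0.9237  0.3961  1.5712 -0.0006  1.1761  0.1394] f [ 0.8041  0.0408 -0.0066] w 0.0424269341139187
[[-0.0016  0.8738  0.4863]
 [ 0.0012  0.4863 -0.8738]
 [-1.     -0.0008 -0.0018]]
0 [ 0.2   2.16 -3.34] [ 0.05  -0.027 -0.007]
1 [ 0.09  1.99 -3.45] [ 0.05  -0.027 -0.007]
2 [-0.02  1.82 -3.54] [ 0.05  -0.027 -0.007]
3 [-0.13  1.64 -3.63] [ 0.05  -0.027 -0.007]
4 [-0.24  1.46 -3.7 ] [ 0.05  -0.027 -0.007]
5 [-0.35  1.27 -3.76] [ 0.05  -0.027 -0.007]
6 [-0.46  1.08 -3.81] [ 0.05  -0.027 -0.007]
7 [-0.57  0.88 -3.84] [ 0.05  -0.027 -0.007]
8 [-0.69  0.69 -3.86] [ 0.05  -0.027 -0.007]
9 [-0.8   0.49 -3.87] [ 0.05  -0.027 -0.007]
```

Call:
arm_command([
  [0.2, 2.2, -3.3, 0.05, -0.027, -0.007, 3.0],
  [0.1, 2.0, -3.4, 0.05, -0.027, -0.007, 3.0],
  [0, 1.8, -3.5, 0.05, -0.027, -0.007, 3.0],
  [-0.1, 1.6, -3.6, 0.05, -0.027, -0.007, 3.0],
  [-0.2, 1.5, -3.7, 0.05, -0.027, -0.007, 3.0],
  [-0.4, 1.3, -3.8, 0.05, -0.027, -0.007, 3.0],
  [-0.5, 1.1, -3.8, 0.05, -0.027, -0.007, 3.0],
  [-0.6, 0.9, -3.8, 0.05, -0.027, -0.007, 3.0],
  [-0.7, 0.7, -3.9, 0.05, -0.027, -0.007, 3.0],
  [-0.8, 0.5, -3.9, 0.05, -0.027, -0.007, 3.0],
  [0, 0, 0, 0, 0, 0, 3.0],
])

```text
time: 7.15
position: [0.4386, 0.0443, 0.2219]
tool_rot: [-0.424, -0.43, 0.572, -0.555]
ft_force: [0.7, 0.4, -1.3]
grip_width: 0.042
```

```bash
python3 - <<'E'
from h import *
st()
n=np.array([0,np.sin(np.radians(16)),np.cos(np.radians(16))])
rows(np.array([.4425,.0085,.1387])+.03*n,down(.007+np.pi,np.radians(-16)),3)
im,d,P=cloud("side"); cv2.imwrite("pics/s2.png",cv2.resize(im[150:270,230:430],None,fx=4,fy=4,interpolation=cv2.INTER_CUBIC))
E
```

```text
7.15 p [0.4386 0.0443 0.2219] q [ 0.0352  0.3302  1.8372 -0.3183  1.0335  1.7895] f [ 0.7276  0.4259 -1.313 ] w 0.04197433720904024
[[-0.0256  0.9996 -0.008 ]
 [-0.2699 -0.0146 -0.9628]
 [-0.9625 -0.0225  0.2702]]
0 [1.99 0.19 0.39] [-0.005 -0.002  0.009]
1 [1.99 0.17 0.39] [-0.005 -0.002  0.009]
2 [1.99 0.15 0.39] [-0.005 -0.002  0.009]
```

View pics/s2.png

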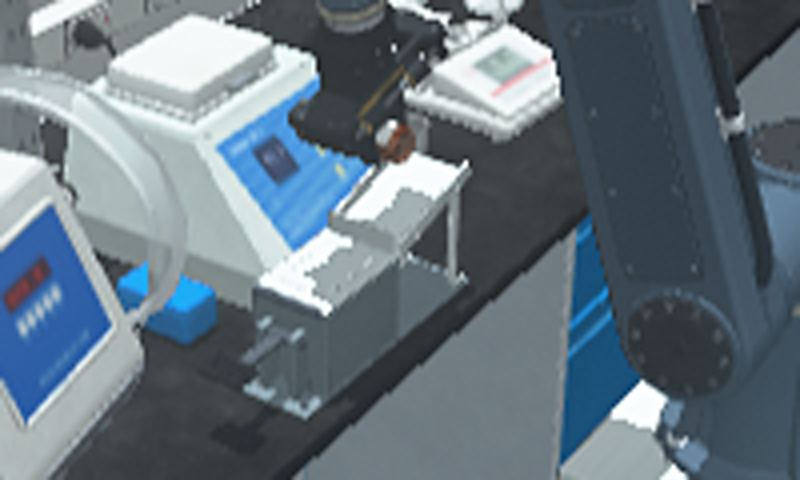

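The jar is held over the ramp (crop about (395,140)). Now I'll go down in line with the ramp's normal.

Call:
arm_command([
  [2.0, 0.2, 0.4, 0, 0, 0.01, 3.0],
  [2.0, 0.2, 0.4, -0.01, 0, 0.01, 3.0],
  [2.0, 0.1, 0.4, 0, 0, 0, 3.0],
  [0, 0, 0, 0, 0, 0, 3.0],
])

```text
time: 7.7
position: [0.4397, 0.0103, 0.1644]
tool_rot: [-0.424, -0.43, 0.567, -0.56]
ft_force: [-0.7, -0.6, -0.5]
grip_width: 0.042
```

```bash
python3 - <<'E'
from h import *
st()
n=np.array([0,np.sin(np.radians(16)),np.cos(np.radians(16))])
rows(np.array([.4425,.0085,.1387])+.002*n,down(.007+np.pi,np.radians(-16)),2)
E
```

```text
7.7 p [0.4397 0.0103 0.1644] q [-0.0409  0.4139  1.9243 -0.3725  0.8399  1.7871] f [-0.6754 -0.6456 -0.4709] w 0.04204312389222563
[[-0.0121  0.9999 -0.0002]
 [-0.2707 -0.0034 -0.9627]
 [-0.9626 -0.0116  0.2707]]
0 [ 1.16  0.16 -0.26] [-0.004 -0.003  0.006]
1 [ 1.16  0.15 -0.27] [-0.004 -0.003  0.006]
```

Call:
arm_command([
  [1.1, 0.2, -0.2, 0, 0, 0.006, 3.0],
  [0.7, 0.1, -0.2, 0, 0, 0.006, 3.0],
  [0, 0, 0, 0, 0, 0, 3.0],
  [0, 0, 0, 0, 0, 0, 3.0],
])

```text
time: 8.2
position: [0.4432, 0.0084, 0.1458]
tool_rot: [0.428, 0.426, -0.563, 0.564]
ft_force: [0.5, -0.2, -0.9]
grip_width: 0.0422
```

```bash
python3 - <<'E'
from h import *
st()
n=np.array([0,np.sin(np.radians(16)),np.cos(np.radians(16))])
rows(np.array([.4425,.0085,.1387])+.002*n,down(.007+np.pi,np.radians(-16)),1)
E
```

```text
8.2 p [0.4432 0.0084 0.1458] q [-0.0452  0.4476  1.9441 -0.3966  0.7753  1.8156] f [ 0.5001 -0.197  -0.8829] w 0.042219924729239244
[[ 0.0021  1.     -0.0018]
 [-0.2707 -0.0011 -0.9627]
 [-0.9627  0.0025  0.2707]]
0 [ 0.48 -0.07 -0.2 ] [-0.009 -0.005 -0.002]
```

Call:
arm_command([
  [0.4, 0, -0.2, 0, 0, 0, 3.0],
  [0.1, 0, 0, 0, 0, 0, 3.0],
  [0.1, 0, 0, 0, 0, 0, 3.0],
  [0, 0, 0, 0, 0, 0, 3.0],
])

```text
time: 8.7
position: [0.4437, 0.0091, 0.1397]
tool_rot: [0.428, 0.426, -0.563, 0.564]
ft_force: [0.0, -0.5, -0.9]
grip_width: 0.042
```

```bash
python3 - <<'E'
from h import *
st()
n=np.array([0,np.sin(np.radians(16)),np.cos(np.radians(16))])
rows(np.array([.4425,.0085,.1387]),down(.007+np.pi,np.radians(-16)),1)
im,d,P=cloud("top"); cv2.imwrite("pics/t2.png",cv2.resize(im[190:245,240:350],None,fx=7,fy=7,interpolation=cv2.INTER_CUBIC))
E
```

```text
8.7 p [0.4437 0.0091 0.1397] q [-0.0434  0.4596  1.949  -0.404   0.7585  1.8267] f [ 0.0109 -0.5243 -0.9471] w 0.0419888032890888
[[ 0.0039  1.     -0.0012]
 [-0.2708 -0.0001 -0.9626]
 [-0.9626  0.0041  0.2708]]
0 [ 0.11 -0.12  0.04] [-0.008 -0.005 -0.004]
```

Call:
arm_command([
  [0.1, 0, 0, 0, 0, 0, 3.0],
  [0.1, 0, 0, 0, 0, 0, 3.0],
  [0, 0, 0, 0, 0, 0, 3.0],
])

```text
time: 9.12
position: [0.444, 0.0088, 0.1388]
tool_rot: [0.429, 0.425, -0.563, 0.565]
ft_force: [-0.7, 0.4, -1.2]
grip_width: 0.042
```

```bash
python3 - <<'E'
from h import *
st()
E
```

```text
9.125 p [0.444  0.0088 0.1388] q [-0.0441  0.4611  1.9501 -0.4057  0.7547  1.8289] f [-0.7453  0.4343 -1.1592] w 0.042001554903824824
[[ 0.0052  1.     -0.0021]
 [-0.2709 -0.0007 -0.9626]
 [-0.9626  0.0056  0.2709]]
```

Call:
arm_command([
  [0.1, 0, 0, 0, 0, 0, 3.0],
  [0, 0, 0, 0, 0, 0, 4.4],
  [0, 0, 0, 0, 0, 0, 4.7],
  [0, 0, 0, 0, 0, 0, 5.1],
  [0, 0, 0, 0, 0, 0, 5.6],
  [0, 0, 0, 0, 0, 0, 6.0],
  [0, 0, 0, 0, 0, 0, 6.0],
  [0, 0, 0, 0, 0, 0, 6.0],
])

```text
time: 10.12
position: [0.4444, 0.0085, 0.1381]
tool_rot: [0.429, 0.425, -0.563, 0.565]
ft_force: [-0.9, 0.6, 0.4]
grip_width: 0.0599
```

```bash
python3 - <<'E'
from h import *
st()
im,d,P=cloud("side"); cv2.imwrite("pics/s3.png",cv2.resize(im[170:240,290:390],None,fx=6,fy=6,interpolation=cv2.INTER_CUBIC))
E
```

```text
10.125 p [0.4444 0.0085 0.1381] q [-0.0448  0.4626  1.9504 -0.4071  0.7522  1.8301] f [-0.9016  0.5847  0.4166] w 0.05987714916149084
[[ 0.0059  1.     -0.0025]
 [-0.2711 -0.0008 -0.9626]
 [-0.9625  0.0063  0.2711]]
```

View pics/s3.png

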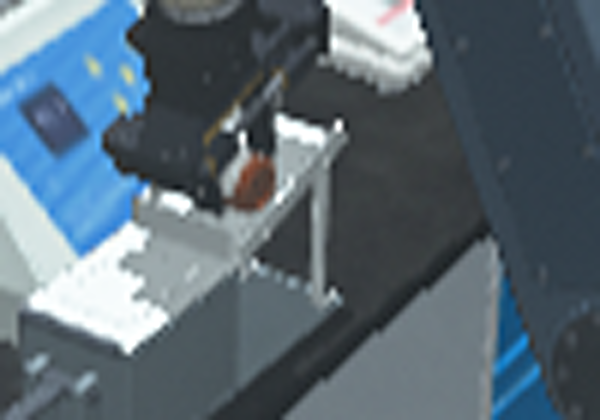

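The jar lies on the ramp, leaning on the lower finger (crop about (250,180)). I'll lift out slowly along the ramp's normal.

Call:
arm_command([
  [-0.6, 0, 0, 0, 0, 0, 6.0],
  [-0.8, 0, 0, 0, 0, 0, 6.0],
  [-0.8, 0, 0, 0, 0, 0, 6.0],
  [-1.0, 0, 0, 0, 0, 0, 6.0],
  [-2.0, 0, 0, 0, 0, 0, 6.0],
  [-3.0, 0, 0, 0, 0, 0, 6.0],
  [-4.0, 0, 0, 0, 0, 0, 6.0],
  [-4.0, 0, 0, 0, 0, 0, 4.0],
  [0, 0, 0, 0, 0, 0, 2.0],
  [0, 0, 0, 0, 0, 0, 0],
])

```text
time: 11.42
position: [0.4424, 0.0552, 0.3033]
tool_rot: [0.43, 0.425, -0.561, 0.565]
ft_force: [0.7, -0.4, -1.2]
grip_width: 0.0378
```

```bash
python3 - <<'E'
from h import *
st()
im,d,P=cloud("side"); im2,_,P2=cloud("top")
a=cv2.resize(im[170:240,290:390],(570,400),interpolation=cv2.INTER_CUBIC)
cv2.imwrite("pics/s4.png",a)
np.save("t4.npy",P2); cv2.imwrite("pics/t4.png",im2)
for n,i,Q in(("side",im,P),("top",im2,P2)):
    h=cv2.cvtColor(i,cv2.COLOR_BGR2HSV); m=(h[...,1]>110)&(h[...,0]<20)&(abs(Q[...,0]-.45)<.06)&(abs(Q[...,1]-.02)<.1)&(Q[...,2]>.1)&(Q[...,2]<.22)
    q=Q[m]; print(n,len(q), q.min(0) if len(q) else 0, q.max(0) if len(q) else 0)
E
```

```text
11.425 p [0.4424 0.0552 0.3033] q [ 0.0597  0.2155  1.735  -0.2918  1.2133  1.7369] f [ 0.7005 -0.4335 -1.1525] w 0.0378071673277467
[[ 0.0086  1.     -0.0018]
 [-0.2695  0.0006 -0.963 ]
 [-0.963   0.0087  0.2695]]
side 38 [0.4152 0.0386 0.1239] [0.4769 0.0724 0.1627]
top 17 [0.4155 0.0317 0.1222] [0.4617 0.0631 0.156 ]
```

View pics/s4.png

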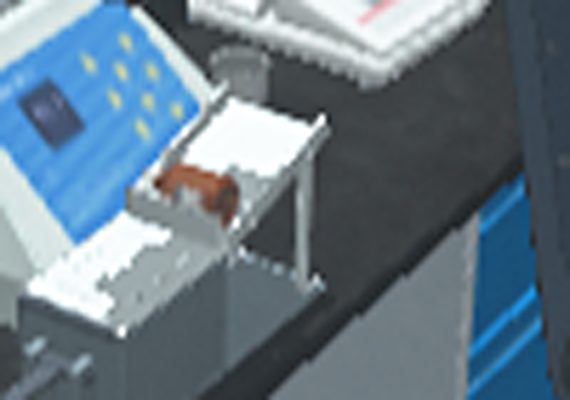

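The jar lies across the ramp against the shut lid (crop about (200,190)). Next is the lever.

```bash
python3 - <<'E'
from h import *
rows([.447,.304,.20],down(np.pi),8)
E
```

```text
0 [ 0.4   0.05 -3.34] [-0.     0.034 -0.001]
1 [ 0.51  0.05 -3.33] [-0.     0.034 -0.001]
2 [ 0.63  0.05 -3.31] [-0.     0.034 -0.001]
3 [ 0.74  0.05 -3.29] [-0.     0.034 -0.001]
4 [ 0.85  0.05 -3.26] [-0.     0.034 -0.001]
5 [ 0.96  0.05 -3.23] [-0.     0.034 -0.001]
6 [ 1.07  0.05 -3.19] [-0.     0.034 -0.001]
7 [ 1.18  0.05 -3.16] [-0.     0.034 -0.001]
```

Call:
arm_command([
  [0.4, 0.1, -3.3, 0, 0.034, 0, 0],
  [0.5, 0, -3.3, 0, 0.034, 0, 0],
  [0.6, 0.1, -3.3, 0, 0.034, 0, 0],
  [0.7, 0, -3.3, 0, 0.034, 0, 0],
  [0.9, 0.1, -3.3, 0, 0.034, 0, 0],
  [1.0, 0, -3.2, 0, 0.034, 0, 0],
  [1.1, 0.1, -3.2, 0, 0.034, 0, 0],
  [1.2, 0, -3.2, 0, 0.034, 0, 0],
  [0, 0, 0, 0, 0, 0, 0],
])

```text
time: 12.65
position: [0.4412, 0.3061, 0.1845]
tool_rot: [-0.497, -0.502, 0.506, -0.494]
ft_force: [-0.5, 0.1, 0.3]
grip_width: 0.0007
```

```bash
python3 - <<'E'
from h import *
st()
rows([.447,.304,.115],down(np.pi),3)
E
```

```text
12.65 p [0.4412 0.3061 0.1845] q [0.3952 0.4663 1.6823 0.0063 1.0096 1.9693] f [-0.4519  0.0932  0.3362] w 0.0007349347178138819
[[-0.0174  0.9998 -0.0067]
 [-0.0014 -0.0067 -1.    ]
 [-0.9998 -0.0173  0.0015]]
0 [2.31 0.23 0.07] [-0.002  0.     0.006]
1 [2.31 0.22 0.07] [-0.002  0.     0.006]
2 [2.32 0.21 0.07] [-0.002  0.     0.006]
```

Call:
arm_command([
  [2.3, 0.2, 0.1, 0, 0, 0.006, 0],
  [2.3, 0.2, 0.1, 0, 0, 0.006, 0],
  [2.2, 0.2, 0, 0, 0, 0.006, 0],
  [0, 0, 0, 0, 0, 0, 0],
])

```text
time: 13.15
position: [0.4458, 0.2994, 0.1135]
tool_rot: [-0.499, -0.497, 0.505, -0.499]
ft_force: [-0.5, -0.1, -0.8]
grip_width: 0.0007
```

```bash
python3 - <<'E'
from h import *
st()
rows([.447,.304,.090],down(np.pi,-.05),2)
E
```

```text
13.15 p [0.4458 0.2994 0.1135] q [ 0.3864  0.5711  1.7473 -0.0074  0.8289  1.97  ] f [-0.4979 -0.0844 -0.7919] w 0.0006846554443212581
[[-0.0032  1.     -0.0077]
 [-0.0072 -0.0077 -0.9999]
 [-1.     -0.0031  0.0072]]
0 [ 1.17  0.06 -0.24] [-0.004 -0.021  0.002]
1 [ 1.17  0.06 -0.26] [-0.004 -0.021  0.002]
```

Call:
arm_command([
  [1.2, 0, -0.2, 0, -0.02, 0, 0],
  [1.1, 0.1, -0.2, 0, -0.02, 0, 0],
  [0.3, 0, 0, 0, 0, 0, 0],
  [0, 0, 0, 0, 0, 0, 0],
])

```text
time: 13.65
position: [0.4482, 0.3029, 0.0874]
tool_rot: [-0.489, -0.486, 0.514, -0.51]
ft_force: [-0.1, 0.6, 0.1]
grip_width: 0.0011
```

```bash
python3 - <<'E'
from h import *
st()
E
```

```text
13.65 p [0.4482 0.3029 0.0874] q [ 0.4136  0.6249  1.7363 -0.0628  0.8022  2.0365] f [-0.1087  0.6364  0.1152] w 0.0011217001518812528
[[-0.0008  1.     -0.0079]
 [-0.0496 -0.008  -0.9987]
 [-0.9988 -0.0005  0.0496]]
```

Call:
arm_command([
  [0.4, 0, 0, 0, -0.04, 0, 0],
  [0.4, 0, 0, 0, -0.04, 0, 0],
  [0.4, 0, 0, 0, -0.04, 0, 0],
  [0.4, 0, 0, 0, -0.04, 0, 0],
  [0.4, 0, -0.1, 0, -0.04, 0, 0],
  [0.4, 0, -0.1, 0, -0.04, 0, 0],
  [0.4, 0, -0.1, 0, -0.04, 0, 0],
  [0.4, 0, -0.1, 0, -0.04, 0, 0],
  [0.4, 0, -0.1, 0, -0.04, 0, 0],
])

```text
time: 14.78
position: [0.4484, 0.301, 0.057]
tool_rot: [-0.388, -0.381, 0.596, -0.591]
ft_force: [-0.0, -0.8, 3.3]
grip_width: 0.0004
```

```bash
python3 - <<'E'
from h import *
st()
E
```

```text
14.775 p [0.4484 0.301  0.057 ] q [ 0.5789  0.777   1.5793 -0.4019  1.0622  2.4085] f [-0.0301 -0.8446  3.3222] w 0.00035652519995488696
[[-0.0007  0.9999 -0.012 ]
 [-0.4086 -0.0112 -0.9127]
 [-0.9127  0.0042  0.4086]]
```

Call:
arm_command([
  [0.4, 0, -0.1, 0, -0.01, 0, 0],
  [0.4, 0, -0.1, 0, -0.01, 0, 0],
  [0.4, 0, -0.1, 0, -0.01, 0, 0],
])

```text
time: 15.15
position: [0.4489, 0.2998, 0.0482]
tool_rot: [-0.378, -0.37, 0.602, -0.597]
ft_force: [-10.5, 9.4, 42.3]
grip_width: 0.0004
```

```bash
python3 - <<'E'
from h import *
st()
E
```

```text
15.15 p [0.4489 0.2998 0.0482] q [ 0.5901  0.8027  1.5665 -0.4276  1.0786  2.4369] f [-10.4517   9.4011  42.3046] w 0.00035515912173193813
[[ 0.0001  0.9999 -0.0132]
 [-0.4398 -0.0118 -0.898 ]
 [-0.8981  0.0059  0.4398]]
```

The lever is on its end stop, but pressed too hard, so I'll relax a little and look.

Call:
arm_command([
  [-0.05, 0, 0, 0, 0, 0, 0],
  [0, 0, 0, 0, 0, 0, 0],
])

```text
time: 15.4
position: [0.4491, 0.3011, 0.05]
tool_rot: [-0.379, -0.37, 0.602, -0.598]
ft_force: [-0.4, -0.0, 2.1]
grip_width: 0.0009
```

```bash
python3 - <<'E'
from h import *
st()
im,d,P=cloud("side"); im2,_,P2=cloud("top"); st()
a=cv2.resize(im[160:260,280:400],(480,400),interpolation=cv2.INTER_CUBIC)
b=cv2.resize(im2[195:245,240:345],(480,229),interpolation=cv2.INTER_CUBIC)
cv2.imwrite("pics/s5.png",np.vstack([a,b]))
E
```

```text
15.4 p [0.4491 0.3011 0.05  ] q [ 0.5915  0.8     1.5651 -0.4266  1.0804  2.437 ] f [-0.3597 -0.0396  2.1099] w 0.000892281044840695
[[ 0.002   0.9999 -0.0141]
 [-0.4384 -0.0118 -0.8987]
 [-0.8988  0.008   0.4384]]
15.5 p [0.4491 0.3009 0.0495] q [ 0.5911  0.8007  1.5652 -0.4266  1.0799  2.437 ] f [-0.0786 -0.2376  2.9848] w 0.000879184421109879
[[ 0.0015  0.9999 -0.0141]
 [-0.4385 -0.012  -0.8986]
 [-0.8987  0.0075  0.4384]]
```

View pics/s5.png

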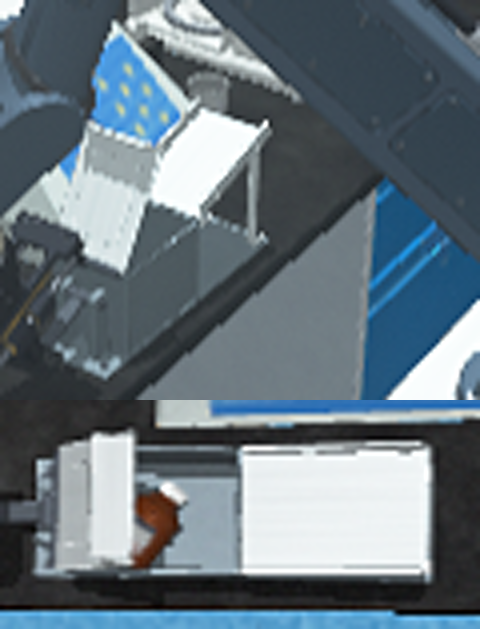

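The lid is raised and the jar is inside the bin (bottom part, about (160,520)); the ramp is empty. I'll press gently back onto the stop, hold briefly, then ease up.

Call:
arm_command([
  [0.12, 0, -0.05, 0, 0, 0, 0],
  [0.08, 0, 0, 0, 0, 0, 0],
  [0.08, 0, 0, 0, 0, 0, 0],
  [0.08, 0, 0, 0, 0, 0, 0],
  [0.08, 0, 0, 0, 0, 0, 0],
  [0.08, 0, 0, 0, 0, 0, 0],
])

```text
time: 16.25
position: [0.4492, 0.3006, 0.0483]
tool_rot: [-0.38, -0.369, 0.603, -0.597]
ft_force: [-2.9, 2.4, 10.8]
grip_width: 0.0006
```

```bash
python3 - <<'E'
from h import *
st()
E
```

```text
16.25 p [0.4492 0.3006 0.0483] q [ 0.5904  0.8023  1.5659 -0.4267  1.0777  2.4408] f [-2.8914  2.3688 10.7764] w 0.0006240475021290593
[[ 0.001   0.9998 -0.0177]
 [-0.4382 -0.0155 -0.8987]
 [-0.8989  0.0087  0.4381]]
```

Call:
arm_command([
  [-0.3, 0, 0.1, 0, 0.03, 0, 0],
  [-0.3, 0, 0.1, 0, 0.03, 0, 0],
  [-0.3, 0, 0.1, 0, 0.03, 0, 0],
  [-0.3, 0, 0.1, 0, 0.03, 0, 0],
  [-0.3, 0, 0.1, 0, 0.03, 0, 0],
  [-0.3, 0, 0.1, 0, 0.03, 0, 0],
  [-0.3, 0, 0, 0, 0.03, 0, 0],
  [-0.3, 0, 0, 0, 0.03, 0, 0],
])

```text
time: 17.25
position: [0.4497, 0.3041, 0.0734]
tool_rot: [-0.455, -0.442, 0.548, -0.544]
ft_force: [0.4, 1.2, 2.1]
grip_width: 0.0004
```

```bash
python3 - <<'E'
from h import *
st()
E
```

```text
17.25 p [0.4497 0.3041 0.0734] q [ 0.488   0.6808  1.6772 -0.2275  0.8826  2.2299] f [0.4126 1.1803 2.1196] w 0.000398131748732309
[[ 0.0068  0.9998 -0.0182]
 [-0.1936 -0.0165 -0.9809]
 [-0.9811  0.0102  0.1935]]
```

Call:
arm_command([
  [-0.15, 0, 0, 0, 0.015, 0, 0],
  [-0.15, 0, 0, 0, 0.015, 0, 0],
  [-0.15, 0, 0, 0, 0.015, 0, 0],
  [-0.15, 0, 0, 0, 0.015, 0, 0],
  [-0.15, 0, 0, 0, 0.015, 0, 0],
  [-0.15, 0, 0, 0, 0.015, 0, 0],
  [-0.15, 0, 0, 0, 0.015, 0, 0],
  [-0.15, 0, 0, 0, 0.015, 0, 0],
  [-0.15, 0, 0, 0, 0, 0, 0],
  [-0.15, 0, 0, 0, 0, 0, 0],
  [-0.15, 0, 0, 0, 0, 0, 0],
  [-0.15, 0, 0, 0, 0, 0, 0],
])

```text
time: 18.75
position: [0.4487, 0.3048, 0.0914]
tool_rot: [-0.488, -0.477, 0.519, -0.514]
ft_force: [0.2, 0.2, 0.7]
grip_width: 0.0002
```

```bash
python3 - <<'E'
from h import *
st()
E
```

```text
18.75 p [0.4487 0.3048 0.0914] q [ 0.4279  0.6217  1.7262 -0.0894  0.8186  2.0773] f [0.1783 0.223  0.7072] w 0.00020180582416492104
[[ 0.0062  0.9998 -0.0169]
 [-0.0688 -0.0164 -0.9975]
 [-0.9976  0.0074  0.0687]]
```

Off the pad now (0.091 against a pad top of about 0.086). A little further slowly, then clear away and check the lid.

Call:
arm_command([
  [-0.2, 0, 0, 0, 0, 0, 0],
  [-0.2, 0, 0, 0, 0, 0, 0],
  [-0.3, 0, 0, 0, 0, 0, 0],
  [-1, 0, 0, 0, 0, 0, 0],
  [-3, 0, 0, 0, 0, 0, 0],
  [-4, 0, 0, 0, 0, 0, 0],
  [-4, 0, 0, 0, 0, 0, 0],
  [0, -3, -4, 0, 0, 0, 0],
  [0, -3, -4, 0, 0, 0, 0],
  [0, 0, 0, 0, 0, 0, 0],
  [0, 0, 0, 0, 0, 0, 0],
])

```text
time: 20.12
position: [0.3897, 0.3973, 0.2221]
tool_rot: [-0.491, -0.476, 0.517, -0.514]
ft_force: [-0.2, 0.1, 0.1]
grip_width: 0.0003
```

```bash
python3 - <<'E'
from h import *
st()
im,d,P=cloud("side"); im2,_,P2=cloud("top")
a=cv2.resize(im[160:260,280:400],(480,400),interpolation=cv2.INTER_CUBIC)
b=cv2.resize(im2[195:245,150:500],(800,114),interpolation=cv2.INTER_CUBIC)
c=np.zeros((514,800,3),np.uint8); c[:400,:480]=a; c[400:]=b; cv2.imwrite("pics/s6.png",c)
P0=np.load("top0.npy")
for n,Q in(("before",P0),("now",P2)):
  for nm,(y0,y1,x0,x1) in dict(lid_free=(.08,.12,.41,.485),lid_hinge=(.16,.2,.41,.485),pad=(.28,.325,.425,.47)).items():
    m=(Q[...,1]>y0)&(Q[...,1]<y1)&(Q[...,0]>x0)&(Q[...,0]<x1)&(Q[...,2]>.05)&(Q[...,2]<.3); print(n,nm,m.sum(),np.nanmedian(Q[...,2][m]))
im0=cv2.imread("pics/top0.png")
df=(cv2.absdiff(im0,im2).max(2)>40).astype(np.uint8)[140:242]; nn,l,s,_=cv2.connectedComponentsWithStats(df); print([r.tolist() for r in s[1:] if r[4]>6])
E
```

```text
20.125 p [0.3897 0.3973 0.2221] q [ 0.6273  0.4523  1.5786 -0.0651  1.1396  2.2447] f [-0.237   0.1348  0.0921] w 0.00028410669607431733
[[ 0.012   0.9997 -0.0189]
 [-0.0643 -0.0181 -0.9978]
 [-0.9979  0.0132  0.0641]]
before lid_free 259 0.11475196346549565
before lid_hinge 257 0.113943474060892
before pad 142 0.08495437181324905
now lid_free 260 0.1147443953373185
now lid_hinge 254 0.11467652010832585
now pad 140 0.08513126741216082
[[115, 66, 92, 36, 1223], [406, 79, 7, 5, 23], [188, 83, 9, 2, 18], [409, 85, 14, 15, 134], [179, 89, 2, 8, 12]]
```

View pics/s6.png

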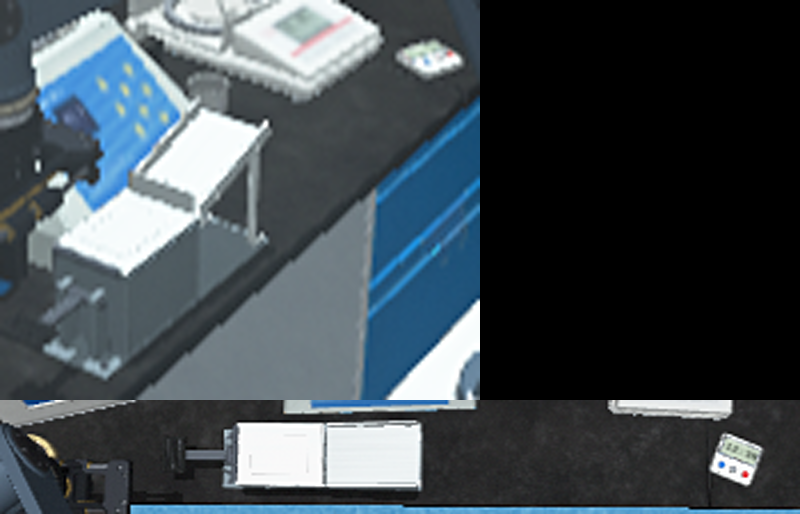

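```bash
python3 -c "
from h import *
print(workorder.hand_in())"
```

```text
the job is handed in; nothing more can be done
None
```

I handed the job in at about 20 s of the 64 s allowed. The jar is in the bin, the lid is shut and the gripper is clear of everything.

**What I did:** I laid the jar across the ramp and let go, and it rolled to rest against the shut lid. I then pressed the lever to its end stop. With the jar already in the bin, I pressed gently back onto the stop at about 11 N and held it for under a second. I let the lever up at about 25 mm/s, then about 12 mm/s near shut.

**Last checks:**
- **Lid and pad:** both are back at their starting heights to within 1 mm (lid 0.115 m, pad 0.085 m).
- **Ramp and jar:** the ramp is empty. I saw the jar inside the bin while the lid was open.
- **Bystanders:** the before/after top views differ only around the arm, along the bin's lever and rear edge, and where the jar had lain. The timer and wipes have not moved. The arm hid the tape roll in the last picture, so I did not confirm it by eye, though nothing went near it.

**What went less well:**
- **Hard press on the stop:** the fingertips briefly read about 42 N upward when they first hit the stop. I backed off at once. The limit is 40 N for the arm or gripper body and 120 N at the wrist.
- **Lever off the stop:** backing off let the lever rise about 1–2 mm before the second press. The picture of the jar inside the bin was taken then, so I can't show the lever was hard down for the whole roll-in.

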